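Empty the biscuit press onto the serving tray

ROBOT

A 6-joint arm with a two-finger parallel gripper is mounted at the origin on a cart in front of the work surface, level with it; the furniture and walls round the work are solid. World frame = base frame: x ahead of the robot, y to its left, z up, the work surface at z = 0. Lengths are in m, angles in rad, forces in N, time in s.
With the tool pointing down it reaches from about 0.3 to 0.85 m from the base axis. Payload 4.2 kg.
Tool frame: the origin (TCP) lies midway between the tips of the shut fingers; the grasp point (between the pads) lies bot.grip_depth behind it (bot.grip_depth is the distance from the TCP to the grasp point, in m); z points along the fingers, y is the line along which they close (so a half turn about z gives the same grasp; the last joint's range is limited). The gripper opens to 91 mm and grips with 3 to 60 N. Pads are 32 mm wide; open, the fingers measure 118 mm over their backs; the gripper's body (76 mm by 178 mm) begins 60 mm behind the grasp point.
Start: joints at [1.119, 0.32, 1.565, -0, 1.257, -0.02], TCP at [0.241, 0.522, 0.214] pointing down, gripper open.
Joint ranges: [-3.11, 3.11], [-0.84, 2.01], [0.21, 2.61], [-1.34, 4.49], [0.05, 2.63], [-2.56, 2.56]. Speed limits (rad/s): [2.57, 2.57, 3.14, 3.14, 3.14, 3.14].

INTERFACE

Orientations are given as a unit quaternion [w, x, y, z].
In Python, from station import readout, eyes, bot, finder gives the robot as it stands. The module is installed in compiled form; this text tells all that it offers.
- The arm moves only by the shell command python3 -m jog 'ROWS' [FORCE]. ROWS is a JSON object whose one key "targets" holds a list of rows, each a list of 5 numbers: the shift along the tool's x, y, z in cm, then the turn about the tool's z in degrees, then the opening, from 0 (shut) to 1 (fully open). A call has 1 to 10 rows; each row shifts and turns the commanded pose from where the row before left it, along the tool's axes as they then stand; what a row does not reach is not made up. A row lasts 1/12 s, in which the tool goes at most 41.7 mm and 7.16 degrees, less where a joint would pass 70% of its speed; a pose out of reach is approached as far as the arm can. A call is refused whole if a number of a shift passes 4.17 or a number of a turn 7.16, either way. A call with a gripper value outside its range is refused whole. The fingers move at their own pace and stop on an object; FORCE is the grip in N (left out, the last holds). Time passes only in rows, so rows that do not move let the fingers close. It gives the time, the measured TCP pose, the force, the opening and the grip force at its end, in the units of the state.
- readout.state(): the state, without advancing time (a new reading comes with each control period).
- eyes.grab_frame(name): name is "scene" or "top" or "wrist"; returns a dict with "image" (384x512x3 uint8, red, green, blue), "fx", "fy", "cx", "cy" (pixels), "R" (3x3) and "t" (3): a world point X has camera coordinates R X + t. Camera axes: x right, y down, z forward; pixel columns grow to the right and rows downward; lengths in m; the calibration is good to about 2 mm. A picture is of the moment at which its call begins. There is no depth.
- bot.close_job(): hands the job in; it is judged then, once.
Trained networks look in a picture, given as the dict that the camera call returned (one of the last four; its "shot" number tells which), for a name from the list of things; names that differ only in an ending like _2 or _b are one class to them, and where a whole thing is asked for, a point or a joint stands for the part that bears it (a point fixed in the world has none). Each returns a list of dicts, best first, with "conf" (0 to 1); they miss things now and then, are a little off and sometimes report something else, mostly with a low value. They report only what shows in the picture. A call takes as long as a camera call.
- finder.cut_out(thing, picture): "mask" (384x512 bool, what is visible of it) and "location" ([column, row] in pixels, amid what is visible of it).
The state is a dict: "t": time; "q": joint angles; "joint_velocities": joint speeds; "tau": joint torques, N m; "position": TCP position; "tool_rot": TCP orientation; "contact_force": force on the tool from outside, world axes, zero at the start; "wrist_torque": the same for the moment, N m; "gripper_width": finger opening in m; "finger_force": force on a finger pad.
Only numpy, scipy, OpenCV 4.12 (cv2) and the standard library are available. Lean on these libraries where they do the work, as an engineer would, in place of code of your own. Each camera call takes 0.05 s, during which the arm holds its last target. There are 200 camera calls.

TASK

The biscuits in the hinged press have cooled. Open the press's lid all the way, lift both biscuits level out of their cavities and set them down gently on the serving tray, lying flat with their dotted side up and not on top of each other; don't drop them. Then close the lid of the empty press again, and leave the timer, the mug and the salt cellar where they stand.

Things in the scene. Friction and masses are not known exactly. Their poses are not given: they have to be found in the camera images.
- press: Lower half of a dark cast-metal biscuit press, fixed to the worktop. Origin on the worktop, midway across its width; -x is its front. In this frame (mm) the block spans x -100 to 0, y -84 to 84, z 0 to 30. Two open cavities 74 (x) by 44 (y), 16 deep (floor z = 14), centred at x -55, y +38 and -38, each hold a biscuit. The lid's hinge axis is along y at x 12, z 31
- groove_mid (a point): Middle of the press's finger groove, on its floor (z = 14 mm; press frame x -55, y 0), between the two cavities. The groove is 36 mm wide (in x), as deep as the cavities, and runs along y through both cavities, the 32 mm wall between them and out through both side walls, so that fingers can reach both long sides of each biscuit
- press_lid (a joint): Angle of the press's lid, a ribbed dark metal plate 168 mm wide, 106 mm deep, 16 mm thick. 0 = shut; grows as it swings up and back about the hinge; 1.6 rad (just past upright) = fully open, at its stop. Starts shut or up to 0.25 rad ajar. The hinge is stiff (about 0.35 N m): the lid stays where it is left
- press_lid_handle (a point): Middle of the lid's handle: a round black bar, 12 mm thick, 92 mm free between its two arms, parallel to the hinge axis, 160 mm out from that axis and 7 mm above it when shut (then 38 mm above the worktop, at press x -148), moving with the lid. Gap of 40 mm between bar and lid's front edge
- biscuit_a: A hard, baked biscuit, 70 (x) by 40 (y) by 16 mm thick, 45 g, rows of small dots on its top (z up); origin at the centre of its underside. Starts in the press's left (+y) cavity, level with the block's top, hidden by the shut lid
- biscuit_b: The same kind of biscuit; starts in the press's right (-y) cavity. Origin at the centre of its underside
- serving_tray: Round dark wooden tray, 304 mm across with a low brass rim and two brass handles at +y and -y, fixed to the worktop. Origin: centre of its underside. Its flat floor is 7 mm above the worktop and free within 110 mm of the centre; the rim is 23 mm high, handles 41 mm. Stands left or right of the press
- kitchen_timer: Small round kitchen timer with a ribbed dial, 63 mm across, 47 mm high, between press and tray near the worktop's front edge; origin at its underside. Leave alone
- copper_mug: Mug with a handle, 68 mm across, 72 mm high, far left on the worktop; leave alone
- salt_cellar: Round wooden salt cellar, 67 mm across, 60 mm high, left at the back; leave alone

How it is judged:
By the outcome, as a careful person would: the job done as asked, in the order asked, and still so for the second after the job is handed in, with the robot touching nothing.
It also fails if it takes over 72 s, if anything falls off the work surface, if the arm or the gripper's body presses on something with over 40 N, if the wrist force passes 120 N, or if a joint passes its speed limit or range.

## Working session

There is one attempt and no reset: what is moved stays moved. The work goes in short steps, Python scripts to look and compute and a shell command to move; the robot and the scene stay as the last step left them, time stands still between calls to the robot, and variables do not carry over. Pictures are saved under pics/ and viewed, at most 13 in all, crops included, and the job is handed in when it is done.

```bash
mkdir -p pics; ls; python3 - <<'E'
from station import readout, eyes, bot, finder
import cv2, numpy as np
s=readout.state(); print({k:np.round(v,3).tolist() for k,v in s.items()}); print(bot.grip_depth)
ims=[]
for n in ["scene","top"]:
    p=eyes.grab_frame(n); ims.append(p["image"]); print(n,p["fx"],p["cx"],p["cy"],np.round(p["R"],3).tolist(),np.round(p["t"],3).tolist())
    for th in ["press","press_lid","press_lid_handle","serving_tray","kitchen_timer","copper_mug","salt_cellar"]:
        r=finder.cut_out(th,p)
        print(th,[(round(d["conf"],2),np.round(d["location"]).tolist(),int(d["mask"].sum())) for d in r[:2]])
    cv2.imwrite(f"pics/{n}0.png",p["image"][:,:,::-1])
E
```

```text
pics
{'t': 0.0, 'q': [1.119, 0.32, 1.566, 0.0, 1.257, -0.02], 'joint_velocities': [-0.002, -0.002, -0.0, 0.001, -0.0, 0.001], 'tau': [0.001, -41.247, -23.197, 0.073, 0.046, -0.0], 'position': [0.24, 0.522, 0.213], 'tool_rot': [-0.0, 0.214, 0.977, -0.001], 'contact_force': [-0.01, -0.44, -0.612], 'wrist_torque': [-0.007, -0.019, -0.07], 'finger_force': 0.0, 'gripper_width': 0.091}
0.0188
scene 453.4602927214719 258.55269885578116 188.92139854464367 [[0.693, -0.721, 0.009], [-0.412, -0.407, -0.815], [0.592, 0.561, -0.579]] [-0.253, 0.312, 1.384]
press [(0.97, [336.0, 250.0], 1791)]
press_lid [(0.82, [338.0, 242.0], 1323)]
press_lid_handle [(0.81, [334.0, 245.0], 1438), (0.59, [335.0, 249.0], 1809)]
serving_tray [(0.65, [248.0, 188.0], 2936)]
kitchen_timer [(0.66, [273.0, 222.0], 231), (0.53, [338.0, 246.0], 1774)]
copper_mug [(0.69, [192.0, 156.0], 296), (0.47, [247.0, 187.0], 3046)]
salt_cellar []
top 348.85851680759174 257.9741675431579 191.86559476381254 [[0.021, -1.0, -0.017], [-0.983, -0.018, -0.181], [0.181, 0.021, -0.983]] [0.13, 0.502, 0.987]
press [(0.96, [386.0, 199.0], 2595)]
press_lid [(0.71, [388.0, 197.0], 2422), (0.37, [387.0, 197.0], 2545)]
press_lid_handle [(0.6, [388.0, 201.0], 2405)]
serving_tray [(0.87, [230.0, 182.0], 8023)]
kitchen_timer [(0.54, [304.0, 214.0], 366), (0.52, [386.0, 199.0], 2575)]
copper_mug [(0.95, [126.0, 190.0], 497)]
salt_cellar [(0.63, [140.0, 148.0], 540)]
```

```bash
python3 - <<'E'
import cv2
a=cv2.imread("pics/top0.png")[110:290,100:460]
cv2.imwrite("pics/top0c.png",cv2.resize(a,None,fx=2.2,fy=2.2,interpolation=cv2.INTER_CUBIC))
a=cv2.imread("pics/scene0.png")[170:310,240:420]
cv2.imwrite("pics/scene0c.png",cv2.resize(a,None,fx=4,fy=4,interpolation=cv2.INTER_CUBIC))
E
```

```text
(no output)
```

View pics/top0c.png

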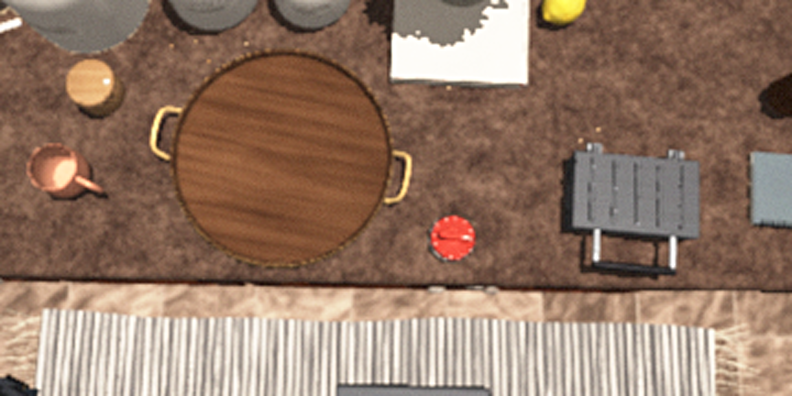

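View pics/scene0c.png

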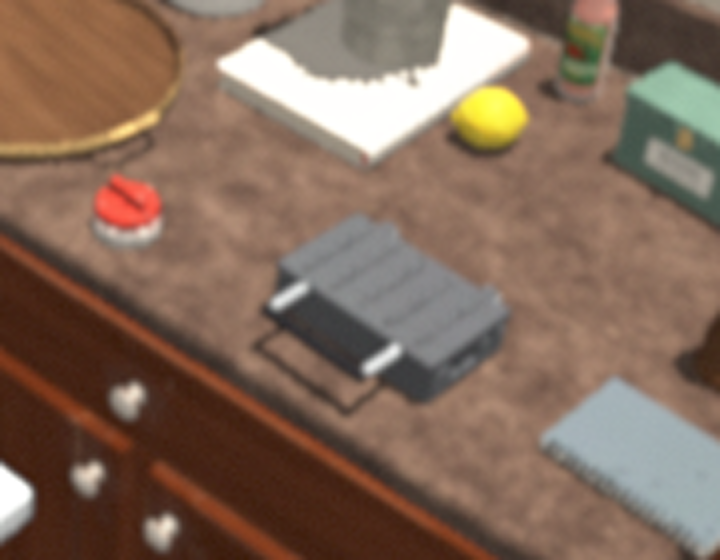

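The top view shows the press at right, around px (386,199), with its handle bar at the front from about (368,231) to (406,234). The tray is centred at about (229,182) and the timer is between them at (306,218). In the scene view the bar runs from about (304,256) to (327,272). Next I'll fit the press pose and lid angle.

```bash
cat > h.py <<'E'
import numpy as np, cv2
from station import readout, eyes, bot, finder
from scipy.optimize import least_squares
def proj(p,X):
    c=np.atleast_2d(X)@np.array(p["R"]).T+np.array(p["t"])
    return np.c_[p["fx"]*c[:,0]/c[:,2]+p["cx"],p["fy"]*c[:,1]/c[:,2]+p["cy"]]
def onplane(p,uv,z):
    R=np.array(p["R"]);C=-R.T@np.array(p["t"])
    d=R.T@np.array([(uv[0]-p["cx"])/p["fx"],(uv[1]-p["cy"])/p["fy"],1]);return C+d*(z-C[2])/d[2]
def rz(a):return np.array([[np.cos(a),-np.sin(a),0],[np.sin(a),np.cos(a),0],[0,0,1]])
def press2w(v,P):return np.atleast_2d(P)@rz(v[2]).T+[v[0],v[1],0]
def lid(a,P): # P in shut-lid press coords -> rotated by a about hinge
    P=np.atleast_2d(P).astype(float);h=np.array([.012,0,.031]);d=P-h
    c,s=np.cos(a),np.sin(a) # -x goes up
    return h+np.c_[d[:,0]*c+d[:,2]*s,d[:,1],-d[:,0]*s+d[:,2]*c]
E
python3 - <<'E'
from h import *
T=eyes.grab_frame("top");S=eyes.grab_frame("scene")
c=lambda u,v:(100+u/2.2,110+v/2.2)
s=lambda u,v:(240+u/4,170+v/4)
# lid points shut coords: top corners, bar ends
top=.047
L=np.array([[.004,.084,top],[.004,-.084,top],[-.102,-.084,top],[-.102,.084,top],[-.148,.05,.038],[-.148,-.05,.038]])
ut=np.array([c(578,153),c(698,160),c(695,237),c(575,230),c(592,266),c(674,272)])
us=np.array([s(362,216),s(508,313),s(437,365),s(283,264),s(257,345),s(348,410)])
B=np.array([[-.1,-.084,0]]);ub=np.array([s(420,398)])
def f(v):
    X=press2w(v,lid(v[3],L))
    return np.r_[(proj(T,X)-ut).ravel(),(proj(S,X)-us).ravel(),(proj(S,press2w(v,B))-ub).ravel()]
r=least_squares(f,[.5,-.3,0,.1],loss="soft_l1")
print(r.x,np.round(f(r.x).reshape(-1,2),1).tolist())
print("bar",press2w(r.x,lid(r.x[3],[[-.148,0,.038]])))
print("tri bar ends top z.03/.07",[np.round(onplane(T,u,z),3).tolist() for u in ut[4:] for z in(.03,.07)])
print("tray",onplane(T,c(283,158),.015)) ; print("timer",onplane(T,c(452,237),.04))
m=finder.cut_out("serving_tray",T)[0]["mask"].astype(np.uint8)
print(cv2.fitEllipse(max(cv2.findContours(m,0,2)[0],key=len)))
E
```

```text
[ 0.537248   -0.25108733 -0.05745327 -0.12445986] [[-1.0, -0.6], [1.6, 0.4], [1.2, 1.2], [-1.8, 0.1], [0.3, 0.0], [-3.0, -0.1], [-1.8, -1.1], [1.3, -1.1], [-1.5, 4.3], [-2.5, 3.2], [2.3, -2.5], [2.9, -2.5], [2.1, 2.9]]
bar [[ 0.38986024 -0.24261009  0.01808365]]
tri bar ends top z.03/.07 [[0.392, -0.188, 0.03], [0.389, -0.176, 0.07], [0.386, -0.297, 0.03], [0.383, -0.28, 0.07]]
tray [0.53507264 0.23170023 0.015     ]
timer [ 0.42598117 -0.0008625   0.04      ]
((226.3431854248047, 180.65008544921875), (97.54288482666016, 107.5025634765625), 93.64338684082031)
```

The thin U in the scene view looks like the handle's shadow. The real bar ends sit where the silver arms end, at about crop (268,308) and (366,376), so I'll refit with those.

```bash
python3 - <<'E'
from h import *
T=eyes.grab_frame("top");S=eyes.grab_frame("scene")
c=lambda u,v:(100+u/2.2,110+v/2.2)
s=lambda u,v:(240+u/4,170+v/4)
top=.047
L=np.array([[.004,.084,top],[.004,-.084,top],[-.102,-.084,top],[-.102,.084,top],[-.148,.05,.038],[-.148,-.05,.038]])
ut=np.array([c(578,153),c(698,160),c(695,237),c(575,230),c(594,266),c(674,272)])
us=np.array([s(362,216),s(508,313),s(437,365),s(283,264),s(268,308),s(366,376)])
B=np.array([[-.1,-.084,0]]);ub=np.array([s(425,398)])
def f(v):
    X=press2w(v,lid(v[3],L))
    return np.r_[(proj(T,X)-ut).ravel(),(proj(S,X)-us).ravel(),(proj(S,press2w(v,B))-ub).ravel()]
r=least_squares(f,[.5,-.3,0,.1],loss="soft_l1")
print(r.x,np.round(f(r.x).reshape(-1,2),1).tolist())
print("bar",press2w(r.x,lid(r.x[3],[[-.148,0,.038]])))
E
```

```text
[ 0.5361284  -0.25033788 -0.05863252  0.03013991] [[-1.1, -1.1], [1.6, -0.1], [3.5, 0.4], [-0.4, -0.9], [1.6, -0.2], [0.1, -0.2], [-1.6, -1.7], [1.4, -1.6], [-0.9, 0.1], [-2.2, -0.9], [-0.4, 1.2], [-1.3, 0.4], [0.4, 3.0]]
bar [[ 0.38866585 -0.24168186  0.04281848]]
```

```bash
cat >> h.py <<'E'
def need(target,yaw=None):
    """shift (cm, tool axes) and turn (deg about tool z) from measured pose; yaw=world angle of tool y (mod pi)"""
    from scipy.spatial.transform import Rotation as Ro
    s=readout.state();q=s["tool_rot"];R=Ro.from_quat([q[1],q[2],q[3],q[0]]).as_matrix()
    a=np.arctan2(R[1,1],R[0,1]);t=0
    if yaw is not None: t=-((yaw-a+np.pi/2)%np.pi-np.pi/2)
    d=np.array(target)-s["position"]
    print("t",round(s["t"],2),"pos",np.round(s["position"],4),"yaw",round(np.degrees(a),2),"turn",round(np.degrees(t),2),"shift now",np.round(100*R.T@d,2),"after turn",np.round(100*(R@rz(t)).T@d,2),"F",np.round(s["contact_force"],1),"w",round(s["gripper_width"],4),"q6",round(s["q"][5],2))
E
python3 -m jog '{"targets":[[0,0,0,6.87,1],[0,0,0,6.87,1],[0,0,0,6.87,1],[0,0,0,6.87,1],[0,0,0,6.87,1],[0,0,0,6.87,1],[0,0,0,6.87,1],[0,0,0,6.87,1],[0,0,0,6.87,0.8],[0,0,0,6.87,0.6]]}'
python3 -c "
from h import *
need([.389,-.242,.2],-.0586)"
```

```text
t: 1.88
position: [0.2406, 0.5222, 0.214]
tool_rot: [-0.0, 0.73, 0.683, 0.0]
contact_force: [-0.4, -0.1, 0.7]
gripper_width: 0.081
finger_force: 0.0
t 1.88 pos [0.2406 0.5222 0.214 ] yaw -3.78 turn -0.42 shift now [-75.28  19.84   1.39] after turn [-75.42  19.29   1.39] F [-0.4 -0.1  0.7] w 0.081 q6 1.18
```

```bash

python3 -m jog '{"targets":[[-3,1.8,0,0,0.4],[-3.6,1.8,0,0,0.4],[-3.6,1.8,0,0,0.4],[-3.6,1.8,0,0,0.4],[-3.6,1.8,0,0,0.4],[-3.6,1.8,0,0,0.4],[-3.6,1.8,0,0,0.4],[-3.6,1.8,0,0,0.4],[-3.6,1.8,0,0,0.4],[-3.6,1.8,0,0,0.4]]}' >/dev/null
python3 -m jog '{"targets":[[-3.6,0,0,0,0.4],[-3.6,0,0,0,0.4],[-3.6,0,0,0,0.4],[-3.6,0,0,0,0.4],[-3.6,0,0,0,0.4],[-3.6,0,0,0,0.4],[-3.6,0,0,0,0.4],[-3.6,0,0,0,0.4],[-3.6,0,0,0,0.4],[-3,0,0,0,0.4]]}' >/dev/null
python3 -c "
from h import *
need([.389,-.242,.2],-.0586)"
```

```text
t 3.55 pos [ 0.3774 -0.1976  0.2142] yaw -3.5 turn -0.15 shift now [-4.36  1.43  1.43] after turn [-4.36  1.42  1.43] F [ 0.7  0.1 -1.1] w 0.036 q6 -0.45
```

```bash

python3 -m jog '{"targets":[[-2.2,0.7,0.7,0,0.4],[-2.2,0.7,0.7,0,0.4],[0,0,0,0,0.4]]}' >/dev/null
python3 - <<'E'
from h import *
need([.389,-.242,.024],-.0586)
W=eyes.grab_frame("wrist")
v=[.5361,-.2503,-.0586,.03]
im=W["image"][:,:,::-1].copy()
L=np.array([[.004,.084,.047],[.004,-.084,.047],[-.102,-.084,.047],[-.102,.084,.047],[-.148,.046,.038],[-.148,-.046,.038]])
for u in proj(W,press2w(v,lid(v[3],L))): cv2.circle(im,tuple(int(round(k)) for k in u),3,(0,0,255),1); print(np.round(u,1))
cv2.imwrite("pics/w1.png",im)
E
```

```text
t 3.8 pos [ 0.3897 -0.2434  0.1989] yaw -3.62 turn -0.26 shift now [ 0.16 -0.07 17.49] after turn [ 0.16 -0.07 17.49] F [0.6 0.1 0.2] w 0.0366 q6 -0.52
[389.6 106.6]
[373.4 243.6]
[291.1 245. ]
[295.6 106.9]
[254.2 141.1]
[254.6 214.9]
```

View pics/w1.png

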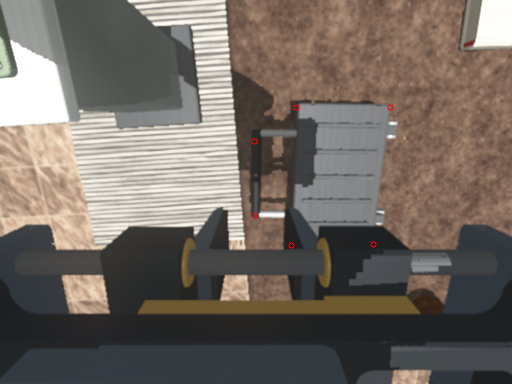

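The wrist view shows the bar from about (256,131) to (256,214), within 2 px of my fit in x and about 4 mm further left in y. The fingers straddle it, so I'll descend and grip.

```bash

python3 -m jog '{"targets":[[0.5,0,3,0,0.4],[0,0,3.5,0,0.4],[0,0,3.5,0,0.4],[0,0,3,0,0.4],[0,0,2,0,0.4],[0,0,1.5,0,0.4],[0,0,1,0,0.4],[0,0,0,0,0.4]]}' 25
python3 -m jog '{"targets":[[0,0,0,0,0],[0,0,0,0,0],[0,0,0,0,0],[0,0,0,0,0],[0,0,0,0,0]]}' 25
python3 - <<'E'
from h import *
need([.389,-.242,.024],-.0586)
S=eyes.grab_frame("scene");cv2.imwrite("pics/s2.png",cv2.resize(S["image"][150:310,220:420,::-1],None,fx=3,fy=3))
E
```

```text
t: 4.52
position: [0.3882, -0.2333, 0.0235]
tool_rot: [-0.002, 0.728, 0.686, -0.0]
contact_force: [-0.3, 0.6, 0.0]
gripper_width: 0.0364
finger_force: 0.0
t: 4.93
position: [0.3902, -0.2353, 0.0257]
tool_rot: [0.001, 0.728, 0.685, 0.0]
contact_force: [1.4, 0.3, 1.5]
gripper_width: 0.0111
finger_force: 25.0
t 4.93 pos [ 0.3902 -0.2353  0.0257] yaw -3.5 turn -0.14 shift now [-0.68 -0.07  0.17] after turn [-0.68 -0.08  0.17] F [1.4 0.3 1.5] w 0.0111 q6 -0.51
```

View pics/s2.png

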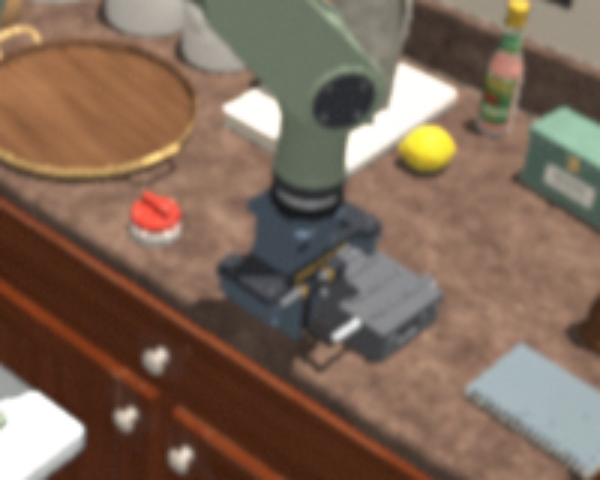

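```bash

python3 -m jog '{"targets":[[0,0.22,-1.66,0,0],[0,0.4,-1.6,0,0],[0,0.56,-1.57,0,0],[0,0.71,-1.49,0,0],[0,0.88,-1.43,0,0],[0,1.02,-1.32,0,0],[0,1.14,-1.2,0,0],[0,1.27,-1.08,0,0]]}' 25
python3 -m jog '{"targets":[[0,1.36,-0.94,0,0],[0,1.47,-0.8,0,0],[0,1.54,-0.64,0,0],[0,1.58,-0.47,0,0],[0,1.65,-0.32,0,0],[0,1.64,-0.13,0,0],[0,1.3,0,0,0],[0,0,0,0,0]]}' 25
```

```text
t: 5.65
position: [0.4442, -0.2391, 0.139]
tool_rot: [-0.005, 0.727, 0.686, -0.006]
contact_force: [-18.5, -4.3, 12.3]
gripper_width: 0.0115
finger_force: 25.0
t: 6.32
position: [0.5596, -0.2478, 0.1738]
tool_rot: [0.004, 0.728, 0.686, 0.0]
contact_force: [2.7, -4.9, 6.8]
gripper_width: 0.0112
finger_force: 25.0
```

```bash

python3 -m jog '{"targets":[[0,0.4,0,0,0],[0,0.3,0.03,0,0],[0,0,0,0,0],[0,0,0,0,0]]}' 25
```

```text
t: 6.65
position: [0.5612, -0.248, 0.1736]
tool_rot: [0.001, 0.728, 0.685, -0.003]
contact_force: [-8.2, -4.2, 12.0]
gripper_width: 0.0113
finger_force: 25.0
```

```bash

python3 -m jog '{"targets":[[0,-0.3,0,0,0.4],[0,0,0,0,0.4],[0,0,0,0,0.4],[0,0,-1.5,0,0.4],[0,0,-3,0,0.4],[0,0,-3,0,0.4],[0,-3,-1,0,0.4],[0,-4,0,0,0.66],[0,-3,0,0,0.66],[0,-1,0,0,0.66]]}' 25
python3 - <<'E'
from h import *
W=eyes.grab_frame("wrist");R=np.array(W["R"]);C=-R.T@W["t"]
print("cam",C,"dir",R[2])
need([.481,-.2435,.26],-.0586+np.pi/2)
v=[.5361,-.2465,-.0586,1.6]
im=W["image"][:,:,::-1].copy()
P=[[-.055+a*.037,b*.038+c*.022,.03] for b in(1,-1) for a in(1,-1) for c in (1,-1)]
L=lid(1.6,[[-.148,.046,.038],[-.148,-.046,.038]])
for u in proj(W,press2w(v,np.r_[P,L])): cv2.circle(im,tuple(int(round(k)) for k in u),2,(0,0,255),1)
cv2.imwrite("pics/w2.png",im)
E
```

```text
t: 7.48
position: [0.4471, -0.2378, 0.2562]
tool_rot: [-0.001, 0.728, 0.685, -0.001]
contact_force: [-0.2, -0.1, 0.2]
gripper_width: 0.0538
finger_force: 0.0
cam [ 0.45261174 -0.16360149  0.42768053] dir [-0.01806807 -0.25961376 -0.96554349]
t 7.53 pos [ 0.4472 -0.238   0.2564] yaw -3.49 turn 89.87 shift now [-0.35  3.4  -0.36] after turn [ 3.4   0.35 -0.36] F [-3.   0.3  0. ] w 0.0575 q6 -0.45
```

View pics/w2.png

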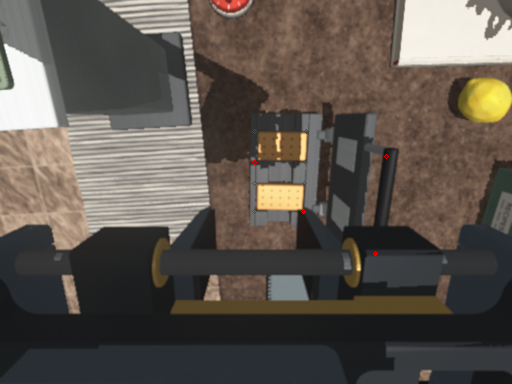

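The wrist view shows the lid upright at right. Both biscuits sit dotted side up in their cavities, around (280,146) and (280,197), close to the predicted corners. I'll refine the pose from the biscuit masks.

```bash

python3 - <<'E'
from h import *
W=eyes.grab_frame("wrist")
r=finder.cut_out("biscuit_a",W)
for d in r:
    m=d["mask"].astype(np.uint8);c=max(cv2.findContours(m,0,2)[0],key=cv2.contourArea)
    w=np.array([onplane(W,q[0].astype(float),.03)[:2] for q in c]).astype(np.float32)*1000
    print(round(d["conf"],2),d["location"],m.sum(),cv2.minAreaRect(w))
im=W["image"][100:235,235:395,::-1]
cv2.imwrite("pics/w3.png",cv2.resize(im,None,fx=4.4,fy=4.4,interpolation=cv2.INTER_CUBIC))
v=[.5361,-.2465,-.0586]
print(press2w(v,[[-.055,.038,.03],[-.055,-.038,.03]]))
E
```

```text
0.97 [280.1, 148.0] 1378 ((486.1156921386719, -203.81712341308594), (39.73637390136719, 69.65916442871094), 86.5491714477539)
0.96 [277.9, 192.7] 1225 ((480.2610168457031, -278.3751220703125), (41.8165397644043, 69.59074401855469), 84.75837707519531)
[[ 0.48341993 -0.20534407  0.03      ]
 [ 0.47896888 -0.28121362  0.03      ]]
```

View pics/w3.png

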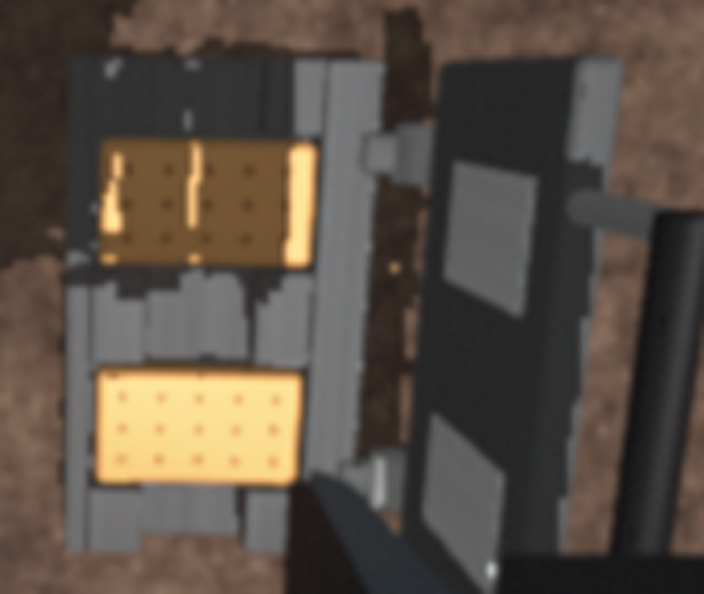

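The zoom shows both biscuits clean and level in the block, and their sizes match (70x40). I'll turn -90° so the wrist camera stays clear of the lid, hover over biscuit a, and re-measure.

```bash

python3 -m jog '{"targets":[[0,0,0,-6.9,0.66],[0,0,0,-6.9,0.66],[0,0,0,-6.9,0.66],[0,0,0,-6.9,0.66],[0,0,0,-6.9,0.66],[0,0,0,-6.9,0.66],[0,0,0,-6.9,0.66],[0,0,0,-6.9,0.66],[0,0,0,-6.9,0.66],[0,0,0,-6.9,0.66]]}' >/dev/null
python3 -m jog '{"targets":[[0,0,0,-6.9,0.66],[0,0,0,-6.9,0.66],[0,0,0,-6.7,0.66],[-1.5,1.5,2,0,0.66],[-1.5,1.5,2,0,0.66],[0,0,2,0,0.66],[0,0,2,0,0.66],[0,0,2,0,0.66],[0,0,0,0,0.66]]}' 
cat > meas.py <<'E'
from h import *
W=eyes.grab_frame("wrist");R=np.array(W["R"]);print("cam",-R.T@W["t"])
for d in finder.cut_out("biscuit_a",W):
    m=d["mask"].astype(np.uint8);c=max(cv2.findContours(m,0,2)[0],key=cv2.contourArea)
    w=np.array([onplane(W,q[0].astype(float),.03)[:2] for q in c]).astype(np.float32)*1000
    print(round(d["conf"],2),d["location"],m.sum(),cv2.minAreaRect(w))
cv2.imwrite("pics/w4.png",W["image"][:,:,::-1])
E
python3 meas.py; python3 -c "
from h import *
need([.485,-.2045,.05],1.505)"
```

```text
t: 9.22
position: [0.4822, -0.2096, 0.1516]
tool_rot: [-0.004, 0.034, 0.999, 0.002]
contact_force: [0.3, 0.1, -0.3]
gripper_width: 0.0601
finger_force: 0.0
cam [ 0.41050207 -0.20452526  0.32355361]
0.61 [257.4, 190.6] 2257 ((485.0490417480469, -205.51611328125), (39.931854248046875, 71.60493469238281), 85.85527038574219)
0.57 [188.2, 181.3] 2122 ((478.743896484375, -279.78021240234375), (41.323936462402344, 69.42147064208984), 85.52882385253906)
t 9.32 pos [ 0.4839 -0.2108  0.1555] yaw 86.09 turn -0.14 shift now [-0.07  0.63 10.55] after turn [-0.07  0.63 10.55] F [ 0.6 -0.3  0.3] w 0.0604 q6 -1.94
```

View pics/w4.png

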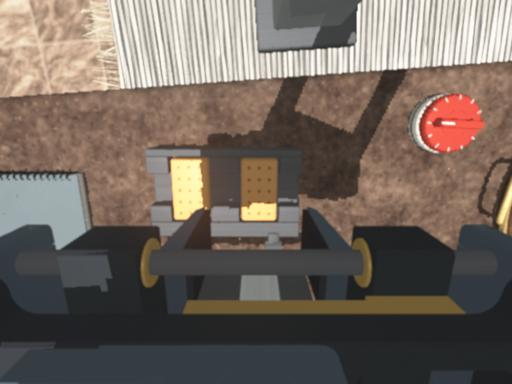

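Both biscuits agree with the earlier fix within about 1.5 mm: a is at (.4855,-.2047) and b at (.4795,-.279), with a press angle of about -4.3°. Descending on a.

```bash

python3 -m jog '{"targets":[[-0.1,0.3,2,0.35,0.66],[-0.05,0.3,2.5,0,0.66],[0,0,2.5,0,0.66],[0,0,2,0,0.66],[0,0,1.5,0,0.66],[0,0,0.8,0,0.66],[0,0,0.3,0,0.66],[0,0,0,0,0.66],[0,0,0,0,0.66]]}' >/dev/null
python3 -c "
from h import *
need([.4855,-.2047,.016],1.496)"
```

```text
t 10.07 pos [ 0.4859 -0.2055  0.0413] yaw 85.7 turn -0.01 shift now [0.05 0.08 2.53] after turn [0.05 0.08 2.53] F [-0.5  0.7  0. ] w 0.0603 q6 -1.92
```

```bash

python3 -m jog '{"targets":[[0,0.05,0.9,0,0.66],[0,0,0.5,0,0.66],[0,0,0.4,0,0.66],[0,0,0.3,0,0.66],[0,0,0,0,0.66]]}'
```

```text
t: 10.48
position: [0.485, -0.2045, 0.0186]
tool_rot: [0.0, 0.037, 0.999, 0.0]
contact_force: [0.8, -0.7, -1.6]
gripper_width: 0.0599
finger_force: 0.8
```

```bash

python3 -m jog '{"targets":[[0,0,0.1,0,0.66],[0,0,0,0,0.4],[0,0,0,0,0.4],[0,0,0,0,0.4],[0,0,0,0,0.4],[0,0,0,0,0.4]]}' 18
```

```text
t: 10.98
position: [0.485, -0.2046, 0.0183]
tool_rot: [0.0, 0.037, 0.999, -0.0]
contact_force: [2.0, -0.0, 0.7]
gripper_width: 0.0399
finger_force: 18.3
```

```bash

python3 -m jog '{"targets":[[0,0,-0.3,0,0.4],[0,0,-0.6,0,0.4],[0,0,-1,0,0.4],[0,0,-1.5,0,0.4],[0,0,-2,0,0.4],[0,0,-2.3,0,0.4],[0,0,-2.3,0,0.4],[0,0.5,-1.5,0,0.4],[0,1.5,-0.5,0,0.4],[-0.2,2.5,0,0,0.4]]}' 
python3 -m jog '{"targets":[[-0.1,3.3,0,0,0.4],[-0.1,3.5,0,0,0.4],[-0.1,3.5,0,0,0.4],[-0.1,3.5,0,0,0.4],[-0.1,3.5,0,0,0.4],[-0.1,3.5,0,0,0.4],[-0.1,3.5,0,0,0.4],[-0.1,3.5,0,0,0.4],[-0.1,3.5,0,0,0.4],[-0.1,3.5,0,0,0.4]]}' 
python3 -m jog '{"targets":[[-0.1,3.2,0,0,0.4],[-0.1,2.6,0,0,0.4],[0,1.6,0,0,0.4],[0,0.9,0,0,0.4],[0,0,0,0,0.4],[0,0,0,0,0.4]]}'
python3 -c "
from h import *
need([.535,.274,.012],1.496)
T=eyes.grab_frame('top');cv2.imwrite('pics/t5.png',cv2.resize(T['image'][110:290,100:460,::-1],None,fx=2.2,fy=2.2))"
```

```text
t: 11.82
position: [0.4897, -0.161, 0.1408]
tool_rot: [0.001, 0.039, 0.999, -0.001]
contact_force: [0.2, 0.4, -0.5]
gripper_width: 0.0401
finger_force: 18.0
t: 12.65
position: [0.5247, 0.1876, 0.139]
tool_rot: [-0.001, 0.037, 0.999, -0.001]
contact_force: [0.6, -1.0, -0.7]
gripper_width: 0.0399
finger_force: 18.0
t: 13.15
position: [0.5337, 0.268, 0.1382]
tool_rot: [-0.001, 0.037, 0.999, -0.001]
contact_force: [-0.3, -0.4, -1.2]
gripper_width: 0.0398
finger_force: 18.0
t 13.15 pos [0.5337 0.268  0.1382] yaw 85.72 turn 0.01 shift now [-0.09  0.62 12.62] after turn [-0.09  0.62 12.62] F [-0.3 -0.4 -1.2] w 0.0398 q6 -1.05
```

View pics/t5.png

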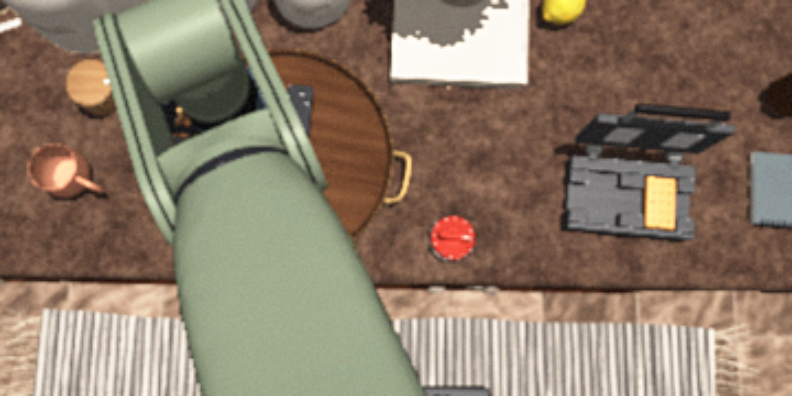

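The top view shows biscuit a gone from its cavity at about (605,195), b still in place at (660,203), and the lid upright. The gripper is over the tray. Lowering.

```bash

python3 -m jog '{"targets":[[-0.1,0.3,1.5,0,0.4],[0,0.3,2.5,0,0.4],[0,0,2.5,0,0.4],[0,0,2,0,0.4],[0,0,1.4,0,0.4],[0,0,1,0,0.4],[0,0,0.7,0,0.4],[0,0,0.3,0,0.4],[0,0,0,0,0.4],[0,0,0,0,0.4]]}'
```

```text
t: 14.03
position: [0.5363, 0.275, 0.0199]
tool_rot: [0.001, 0.038, 0.999, 0.0]
contact_force: [-0.3, 0.2, -0.0]
gripper_width: 0.0401
finger_force: 18.0
```

```bash

python3 -m jog '{"targets":[[0,0,0.3,0,0.4],[0,0,0.2,0,0.4],[0,0,0.1,0,0.4],[0,0,0.1,0,0.4],[0,0,0,0,0.4]]}'
python3 -m jog '{"targets":[[0,0,0.1,0,0.4],[0,0,0.05,0,0.4],[0,0,0,0,0.4]]}'
```

```text
t: 14.45
position: [0.5356, 0.2751, 0.0121]
tool_rot: [-0.0, 0.037, 0.999, -0.0]
contact_force: [-0.3, -0.3, -0.6]
gripper_width: 0.0399
finger_force: 18.0
t: 14.7
position: [0.5358, 0.2751, 0.0109]
tool_rot: [0.0, 0.037, 0.999, 0.0]
contact_force: [-0.8, 0.8, 1.7]
gripper_width: 0.0397
finger_force: 18.0
```

```bash

python3 -m jog '{"targets":[[0,0,0.07,0,0.4],[0,0,0,0,0.4]]}'
python3 -m jog '{"targets":[[0,0,0.05,0,0.4],[0,0,0,0,0.4]]}'
```

```text
t: 14.87
position: [0.5358, 0.2751, 0.0109]
tool_rot: [0.0, 0.037, 0.999, 0.0]
contact_force: [-2.5, -0.9, 6.2]
gripper_width: 0.0398
finger_force: 18.0
t: 15.03
position: [0.5358, 0.2751, 0.0109]
tool_rot: [0.0, 0.037, 0.999, 0.0]
contact_force: [-2.6, -1.0, 8.4]
gripper_width: 0.0404
finger_force: 18.0
```

Contact is steady at 8 N, so I'm releasing it and returning for b.

```bash

python3 -m jog '{"targets":[[0,0,0,0,0.66],[0,0,0,0,0.66],[0,0,0,0,0.66],[0,0,-0.5,0,0.66],[0,0,-2,0,0.66],[0,0,-3,0,0.66],[0,0,-3.5,0,0.66],[0,0,-3,0,0.66],[0,-1,-1.5,0,0.66],[0,-2.3,0,0,0.66]]}' >/dev/null
python3 -m jog '{"targets":[[0.1,-3.3,0,0,0.66],[0.1,-3.5,0,0,0.66],[0.1,-3.5,0,0,0.66],[0.1,-3.5,0,0,0.66],[0.1,-3.5,0,0,0.66],[0.1,-3.5,0,0,0.66],[0.1,-3.5,0,0,0.66],[0.1,-3.5,0,0,0.66],[0.1,-3.5,0,0,0.66],[0.1,-3.5,0,0,0.66]]}' >/dev/null
python3 -m jog '{"targets":[[0.1,-3.5,0,0,0.66],[0.1,-3.5,0,0,0.66],[0.1,-3.4,0,0,0.66],[0.1,-3,0,0,0.66],[0,-2,0,0,0.66],[0,-1,0,0,0.66],[0,-0.3,0,0,0.66],[0,0,0,0,0.66]]}' >/dev/null
python3 meas.py; python3 -c "
from h import *
need([.4793,-.2795,.04],1.496)"
```

```text
cam [ 0.40783709 -0.26415179  0.31571424]
0.65 [244.7, 184.7] 2351 ((479.5528869628906, -281.3062438964844), (39.64009475708008, 71.1497573852539), 84.28964233398438)
t 17.47 pos [ 0.4808 -0.2692  0.1444] yaw 85.76 turn 0.04 shift now [ 0.07 -1.05 10.44] after turn [ 0.07 -1.05 10.44] F [-0.3 -0.3 -0.4] w 0.0602 q6 -2.03
```

```bash

python3 -m jog '{"targets":[[0.1,-0.5,2,0,0.66],[0,-0.6,2.5,0,0.66],[0,0,2.5,0,0.66],[0,0,2,0,0.66],[0,0,1,0,0.66],[0,0,0.4,0,0.66],[0,0,0,0,0.66],[0,0,0,0,0.66]]}' >/dev/null
python3 -c "
from h import *
need([.4793,-.2800,.0180],1.496)"
```

```text
t 18.13 pos [ 0.4798 -0.2812  0.0413] yaw 85.75 turn 0.04 shift now [0.06 0.12 2.33] after turn [0.06 0.12 2.33] F [ 0.2  0.2 -0.4] w 0.0603 q6 -2.05
```

```bash

python3 -m jog '{"targets":[[0.04,0.08,0.9,0,0.66],[0,0,0.5,0,0.66],[0,0,0.4,0,0.66],[0,0,0.4,0,0.66],[0,0,0,0,0.66]]}'
python3 -m jog '{"targets":[[0,0,0,0,0.66],[0,0,0,0,0.4],[0,0,0,0,0.4],[0,0,0,0,0.4],[0,0,0,0,0.4],[0,0,0,0,0.4]]}' 18
```

```text
t: 18.55
position: [0.4793, -0.2807, 0.018]
tool_rot: [0.001, 0.038, 0.999, -0.0]
contact_force: [2.9, 0.4, -1.7]
gripper_width: 0.0602
finger_force: 1.4
t: 19.05
position: [0.4793, -0.2807, 0.0188]
tool_rot: [0.001, 0.037, 0.999, -0.0]
contact_force: [4.3, -0.8, 1.0]
gripper_width: 0.04
finger_force: 18.8
```

```bash

python3 -m jog '{"targets":[[0,0,-0.3,0,0.4],[0,0,-0.6,0,0.4],[0,0,-1,0,0.4],[0,0,-1.5,0,0.4],[0,0,-2,0,0.4],[0,0,-2.3,0,0.4],[0,0,-2.3,0,0.4],[0,0.5,-1.5,0,0.4],[0,1.5,-0.5,0,0.4],[-0.2,2.5,0,0,0.4]]}' 
python3 -m jog '{"targets":[[-0.1,3.3,0,0,0.4],[-0.2,3.5,0,0,0.4],[-0.1,3.5,0,0,0.4],[-0.2,3.5,0,0,0.4],[-0.1,3.5,0,0,0.4],[-0.2,3.5,0,0,0.4],[-0.1,3.5,0,0,0.4],[-0.2,3.5,0,0,0.4],[-0.1,3.5,0,0,0.4],[-0.2,3.5,0,0,0.4]]}' 
python3 -m jog '{"targets":[[-0.1,3.2,0,0,0.4],[-0.1,2.6,0,0,0.4],[0,1.6,0,0,0.4],[0,0.4,0,0,0.4],[0,0,0,0,0.4],[0,0,0,0,0.4]]}'
python3 -c "
from h import *
need([.535,.19,.02],1.496)
p=eyes.grab_frame('wrist')
for d in finder.cut_out('biscuit_a',p): print(d['conf'],d['location'],onplane(p,d['location'],.023))
cv2.imwrite('pics/w6.png',p['image'][:,:,::-1])"
```

```text
t: 19.88
position: [0.4831, -0.2362, 0.1395]
tool_rot: [-0.0, 0.039, 0.999, -0.001]
contact_force: [1.3, 0.5, -1.3]
gripper_width: 0.0404
finger_force: 18.0
t: 20.72
position: [0.5222, 0.112, 0.1373]
tool_rot: [-0.002, 0.037, 0.999, -0.001]
contact_force: [0.6, 0.6, -1.3]
gripper_width: 0.0395
finger_force: 18.0
t: 21.22
position: [0.5314, 0.187, 0.1377]
tool_rot: [-0.001, 0.037, 0.999, -0.001]
contact_force: [-0.3, -0.1, -0.0]
gripper_width: 0.0402
finger_force: 18.0
t 21.22 pos [0.5314 0.187  0.1377] yaw 85.74 turn 0.02 shift now [-0.36  0.34 11.77] after turn [-0.36  0.34 11.77] F [-0.3 -0.1 -0. ] w 0.0402 q6 -1.18
0.94 [257.4, 217.5] [0.56495733 0.18723533 0.023     ]
0.86 [334.1, 187.7] [0.53711787 0.27181765 0.023     ]
```

View pics/w6.png

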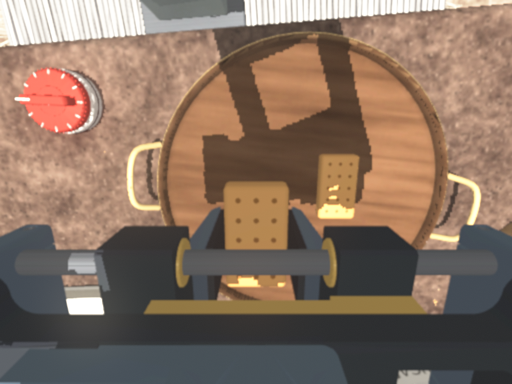

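The wrist view shows biscuit a flat on the tray at (338,186), dots up, and biscuit b held level at (257,235). Lowering b beside it.

```bash

python3 -m jog '{"targets":[[-0.2,0,1.5,0,0.4],[-0.1,0,2.5,0,0.4],[0,0,2.5,0,0.4],[0,0,2,0,0.4],[0,0,1.4,0,0.4],[0,0,1,0,0.4],[0,0,0.7,0,0.4],[0,0,0.3,0,0.4],[0,0,0,0,0.4],[0,0,0,0,0.4]]}'
python3 -m jog '{"targets":[[0,0,0.3,0,0.4],[0,0,0.2,0,0.4],[0,0,0.1,0,0.4],[0,0,0,0,0.4]]}'
```

```text
t: 22.15
position: [0.5364, 0.1876, 0.0201]
tool_rot: [0.001, 0.038, 0.999, 0.0]
contact_force: [0.4, 0.2, -0.6]
gripper_width: 0.0399
finger_force: 18.0
t: 22.48
position: [0.5357, 0.1876, 0.0134]
tool_rot: [-0.0, 0.037, 0.999, 0.0]
contact_force: [0.1, -0.8, -0.8]
gripper_width: 0.0398
finger_force: 18.0
```

```bash

python3 -m jog '{"targets":[[0,0,0.1,0,0.4],[0,0,0.05,0,0.4],[0,0,0,0,0.4]]}'
python3 -m jog '{"targets":[[0,0,0.06,0,0.4],[0,0,0.04,0,0.4],[0,0,0,0,0.4]]}'
```

```text
t: 22.73
position: [0.5357, 0.1876, 0.0119]
tool_rot: [-0.0, 0.037, 0.999, 0.0]
contact_force: [0.0, -0.4, -0.6]
gripper_width: 0.04
finger_force: 18.0
t: 22.98
position: [0.5359, 0.1876, 0.0114]
tool_rot: [0.0, 0.037, 0.999, 0.0]
contact_force: [-1.7, -0.6, 3.3]
gripper_width: 0.0396
finger_force: 18.0
```

```bash

python3 -m jog '{"targets":[[0,0,0,0,0.66],[0,0,0,0,0.66],[0,0,0,0,0.66],[0,0,-0.5,0,0.66],[0,0,-2,0,0.66],[0,0,-3,0,0.6],[0,0,-3.5,0,0.5],[0,0,-3.5,0,0.4],[0,0,-3.5,0,0.4],[0,0,-3.5,0,0.4]]}' >/dev/null
python3 -m jog '{"targets":[[0,0,-3,7,0.4],[0,0,-2,7,0.4],[0,0,-1,7,0.4],[0,0,0,7,0.4],[0,0,0,7,0.4],[0,0,0,7,0.4],[0,0,0,7,0.4],[0,0,0,7,0.4],[0,0,0,7,0.4],[0,0,0,7,0.4]]}' >/dev/null
python3 -m jog '{"targets":[[0,0,0,7,0.4],[0,0,0,7,0.4],[0,0,0,6,0.4],[0,0,0,0,0.4]]}' >/dev/null
python3 -c "
from h import *
need([.5605,-.248,.25],-.068)
p=eyes.grab_frame('top')
print([(round(d['conf'],2),np.round(onplane(p,d['location'],.023),3).tolist()) for d in finder.cut_out('biscuit_a',p)])"
```

```text
t 24.98 pos [0.5357 0.1875 0.2662] yaw -4.39 turn -0.49 shift now [-43.23   5.81   1.61] after turn [-43.28   5.44   1.61] F [-0.5 -1.3  0.6] w 0.0366 q6 0.39
[]
```

```bash

python3 -m jog '{"targets":[[-2,0.3,0,-0.5,0.4],[-3.3,0.5,0,0,0.4],[-3.5,0.5,0,0,0.4],[-3.5,0.5,0,0,0.4],[-3.5,0.5,0,0,0.4],[-3.5,0.5,0,0,0.4],[-3.5,0.5,0,0,0.4],[-3.5,0.5,0,0,0.4],[-3.5,0.5,0,0,0.4],[-3.5,0.5,0,0,0.4]]}' >/dev/null
python3 -m jog '{"targets":[[-3.3,0.4,0,0,0.4],[-2.8,0.2,0,0,0.4],[-2,0,0,0,0.4],[-1,0,0,0,0.4],[0,0,0,0,0.4],[0,0,0,0,0.4]]}' >/dev/null
python3 -c "
from h import *
need([.5605,-.248,.1735],-.068)
p=eyes.grab_frame('top')
print([(round(d['conf'],2),np.round(onplane(p,d['location'],.023),3).tolist()) for d in finder.cut_out('biscuit_a',p)])"
```

```text
t 26.42 pos [ 0.5614 -0.2386  0.2658] yaw -3.77 turn 0.13 shift now [-0.95 -0.02  9.23] after turn [-0.95 -0.02  9.23] F [-0.2  0.7 -0.1] w 0.0365 q6 -0.36
[(0.72, [0.539, 0.265, 0.023]), (0.61, [0.522, 0.191, 0.023])]
```

```bash

python3 -m jog '{"targets":[[-0.5,0,1.5,0,0.4],[-0.4,0,2.5,0,0.4],[0,0,2.5,0,0.4],[0,0,1.7,0,0.4],[0,0,0.8,0,0.4],[0,0,0.2,0,0.4],[0,0,0,0,0.4]]}' 25
python3 -m jog '{"targets":[[0,0,0,0,0],[0,0,0,0,0],[0,0,0,0,0],[0,0,0,0,0],[0,0,0,0,0]]}' 25
```

```text
t: 27.1
position: [0.5612, -0.2473, 0.1742]
tool_rot: [0.0, 0.73, 0.684, 0.0]
contact_force: [0.2, -0.2, 0.6]
gripper_width: 0.0367
finger_force: 0.0
t: 27.52
position: [0.5611, -0.2482, 0.1748]
tool_rot: [0.001, 0.73, 0.683, 0.0]
contact_force: [-0.2, 0.3, 3.6]
gripper_width: 0.0114
finger_force: 25.0
```

```bash

python3 -m jog '{"targets":[[0,-1.0,0,0,0],[0,-1.5,0,0,0],[0,-1.6,0.13,0,0],[0,-1.65,0.32,0,0],[0,-1.58,0.47,0,0],[0,-1.54,0.64,0,0],[0,-1.47,0.8,0,0],[0,-1.36,0.94,0,0]]}' 25
python3 -m jog '{"targets":[[0,-1.27,1.08,0,0],[0,-1.14,1.2,0,0],[0,-1.02,1.32,0,0],[0,-0.88,1.43,0,0],[0,-0.71,1.49,0,0],[0,-0.56,1.57,0,0],[0,-0.4,1.3,0,0],[0,0,0,0,0]]}' 25
```

```text
t: 28.18
position: [0.4456, -0.2396, 0.1407]
tool_rot: [0.002, 0.731, 0.683, 0.003]
contact_force: [11.2, 2.4, -9.5]
gripper_width: 0.0113
finger_force: 25.0
t: 28.85
position: [0.3915, -0.2358, 0.0469]
tool_rot: [0.005, 0.732, 0.681, 0.006]
contact_force: [22.4, 12.0, -6.1]
gripper_width: 0.0114
finger_force: 25.0
```

```bash

python3 -m jog '{"targets":[[0,0.2,0.7,0,0],[0,0,0.7,0,0],[0,-0.1,0.6,0,0],[0,-0.1,0.4,0,0],[0,0,0,0,0],[0,0,0,0,0]]}' 25

```

```text
t: 29.35
position: [0.3898, -0.2373, 0.0264]
tool_rot: [0.006, 0.731, 0.682, 0.004]
contact_force: [8.8, 8.5, 18.1]
gripper_width: 0.0115
finger_force: 25.0
```

```bash

python3 -m jog '{"targets":[[0,0.1,0.2,0,0],[0,0,0.1,0,0],[0,0,0,0,0]]}' 25
python3 -c "
from h import *
need([.389,-.24,.02])
S=eyes.grab_frame('scene');cv2.imwrite('pics/s7.png',cv2.resize(S['image'][170:310,240:420,::-1],None,fx=4,fy=4,interpolation=cv2.INTER_CUBIC))"
```

```text
t: 29.6
position: [0.3898, -0.2378, 0.0245]
tool_rot: [0.005, 0.731, 0.683, 0.003]
contact_force: [3.3, 7.0, 31.4]
gripper_width: 0.0113
finger_force: 25.0
t 29.6 pos [ 0.3898 -0.2378  0.0245] yaw -3.9 turn 0.0 shift now [-0.22 -0.07  0.45] after turn [-0.22 -0.07  0.45] F [ 3.3  7.  31.4] w 0.0113 q6 -0.51
```

View pics/s7.png

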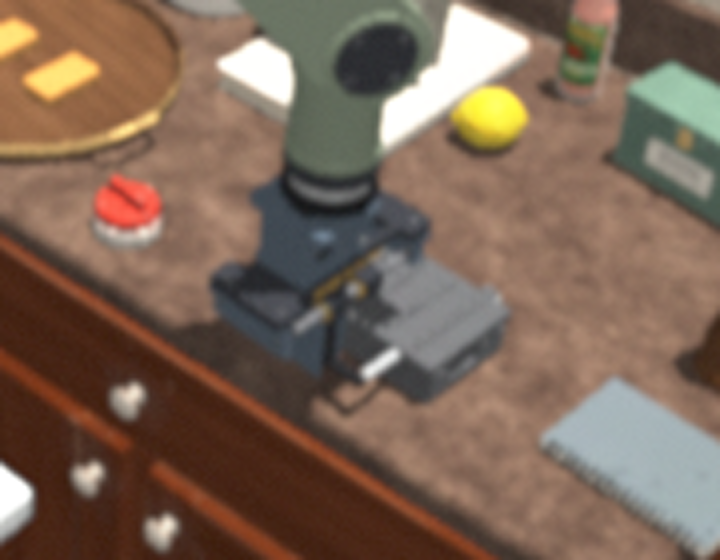

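The lid looks shut at about (410,310) in the crop, and the biscuits lie flat on the tray. I'll release, then confirm by pressing down on the bar with closed fingertips.

```bash

python3 -m jog '{"targets":[[0,0,-0.3,0,0],[0,0,0,0,0.4],[0,0,0,0,0.4],[0,0,0,0,0.4],[0,0,-1,0,0.4],[0,0,-2,0,0.4],[0,0,-2,0,0],[0,0,-1,0,0],[0,0,0,0,0],[0,0,0,0,0]]}' 25

```

```text
t: 30.48
position: [0.3847, -0.2362, 0.0827]
tool_rot: [-0.0, 0.73, 0.683, -0.0]
contact_force: [-0.4, 0.2, 0.1]
gripper_width: 0.0129
finger_force: 0.0
```

```bash

python3 -m jog '{"targets":[[0,0.45,0,0,0],[0,0,1.2,0,0],[0,0,1.2,0,0],[0,0,0.7,0,0],[0,0,0.3,0,0],[0,0,0,0,0]]}'
python3 -m jog '{"targets":[[0,0,0.2,0,0],[0,0,0.2,0,0],[0,0,0,0,0]]}'
```

```text
t: 30.98
position: [0.3892, -0.2362, 0.0478]
tool_rot: [-0.002, 0.73, 0.683, -0.0]
contact_force: [-0.2, 0.4, -0.1]
gripper_width: 0.0004
finger_force: 0.0
t: 31.23
position: [0.39, -0.2367, 0.045]
tool_rot: [0.0, 0.73, 0.683, 0.0]
contact_force: [0.2, 0.7, 0.6]
gripper_width: -0.0
finger_force: 0.0
```

```bash

python3 -m jog '{"targets":[[0,0,0.15,0,0],[0,0,0.1,0,0],[0,0,0,0,0]]}'
python3 -m jog '{"targets":[[0,0,0.1,0,0],[0,0,0,0,0]]}'
```

```text
t: 31.48
position: [0.3902, -0.2369, 0.0439]
tool_rot: [0.0, 0.73, 0.683, 0.0]
contact_force: [-2.1, 1.8, 10.8]
gripper_width: 0.0004
finger_force: 5.5
t: 31.65
position: [0.3903, -0.237, 0.0438]
tool_rot: [0.001, 0.73, 0.683, 0.0]
contact_force: [-3.8, 1.9, 18.9]
gripper_width: 0.0004
finger_force: 9.4
```

The bar top is at 44 mm and stiff, so the lid is shut. Retreating, then a last check.

```bash

python3 -m jog '{"targets":[[0,0,-1,0,0],[0,0,-3,0,0],[0,0,-3.5,0,0],[0,0,-3.5,0,0],[0,0,-3.5,0,0],[0,-2,-2,0,0],[0,-2,0,0,0],[0,0,0,0,0],[0,0,0,0,0]]}'
python3 - <<'E'
from h import *
p=eyes.grab_frame("top");s=eyes.grab_frame("scene")
for n in ["kitchen_timer","copper_mug","salt_cellar","biscuit_a"]:
    print(n,[(round(d["conf"],2),d["location"]) for d in finder.cut_out(n,p)[:2]])
a=cv2.resize(p["image"][110:250,100:440],(680,280));b=cv2.resize(s["image"][120:300,170:420],(430,310))
c=np.zeros((590,680,3),np.uint8);c[:280]=a;c[280:,:430]=b
cv2.imwrite("pics/f.png",c[:,:,::-1])
E
```

```text
t: 32.4
position: [0.3497, -0.234, 0.2069]
tool_rot: [0.001, 0.73, 0.683, 0.0]
contact_force: [0.6, 0.8, 0.7]
gripper_width: 0.0006
finger_force: 0.0
kitchen_timer [(0.88, [303.0, 215.6])]
copper_mug [(0.73, [125.3, 190.5])]
salt_cellar [(0.64, [140.0, 148.1]), (0.62, [218.1, 181.3])]
biscuit_a [(0.87, [216.4, 179.6]), (0.62, [245.0, 182.9])]
```

View pics/f.png

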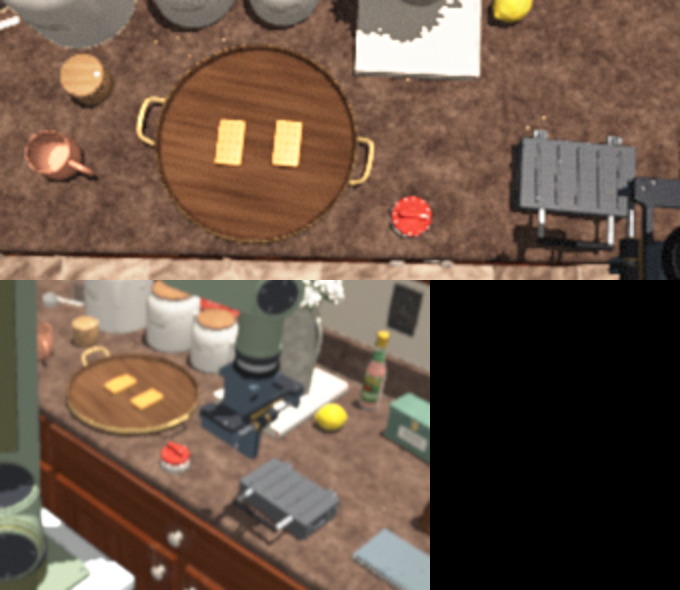

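The final views show both biscuits flat and apart on the tray, at about (230,142) and (287,143) in the top crop. The lid is shut, the timer, mug and salt cellar are unmoved, and the arm is clear.

```bash
python3 -c "
from station import bot
print(bot.close_job())"
```

```text
the job is handed in; nothing more can be done
None
```

The job is handed in: both biscuits lie flat, dotted side up and apart on the tray, the empty press is shut again, and the timer, mug and salt cellar stand where they were, in about 33 s of robot time.

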